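Move a cast stand's lock knob to its next notch

ROBOT

A 7-joint arm with a two-finger parallel gripper is mounted at the origin on the work surface. World frame = base frame: x ahead of the robot, y to its left, z up, the work surface at z = 0. Lengths are in mm, angles in rad, forces in N, time in s.
With the tool pointing down it reaches from about 400 to 925 mm from the base axis. Payload 4.1 kg.
Tool frame: the origin (TCP) lies midway between the tips of the shut fingers; the grasp point (between the pads) lies r.grip_depth behind it (r.grip_depth is the distance from the TCP to the grasp point, in mm); z points along the fingers, y is the line along which they close (so a half turn about z gives the same grasp; the last joint's range is limited). The gripper opens to 85 mm and grips with 20 to 120 N. Pads are 22 mm wide; open, the fingers measure 114 mm over their backs; the gripper's body (76 mm by 85 mm) begins 54 mm behind the grasp point. The pads swing forward as they close: fully open they stand 13 mm farther back than shut.
Start: joints at [1.055, 0.398, 0.045, 1.537, -0.019, 1.207, -0.051], TCP at [263.183, -594.372, 231.347] pointing down, gripper open.
Joint ranges: [-2.82, 2.82], [-0.49, 2.23], [-1.37, 1.46], [0, 2.46], [-1.36, 4.5], [0.23, 2], [-2.94, 2.94]. Speed limits (rad/s): [2.57, 2.57, 3.14, 3.14, 3.14, 3.14, 3.14].

INTERFACE

Orientations are given as a unit quaternion [x, y, z, w].
In Python, from bench import r gives the robot as it stands.
- The arm moves only by the shell command python3 -m crank 'ROWS' [OPENING]. ROWS is JSON, a list of rows, each an object of numbers: "x", "y", "z": the shift along the tool's x, y, z in cm; "twist": the turn about the tool's z in degrees. A call has 1 to 8 rows; each row shifts and turns the commanded pose from where the row before left it, along the tool's axes as they then stand; what a row does not reach is not made up. A row lasts 1/10 s, in which the tool goes at most 50 mm and 8.59 degrees, less where a joint would pass 70% of its speed; a pose out of reach is approached as far as the arm can. A call is refused whole if a number of a shift passes 5 or a number of a turn 8.59, either way. A call with a gripper value outside its range is refused whole. OPENING is the opening, from 0 (shut) to 1 (fully open), set as the call begins (- or left out, the last holds). The fingers move at their own pace and stop on an object; the grip force is fixed at half the most. Time passes only in rows, so rows that do not move let the fingers close. It gives the time, the measured TCP pose, the force, the opening and the grip force at its end, in the units of the state.
- r.get_obs(): the state, without advancing time (a new reading comes with each control period).
- r.camera(name): name is "scene" or "top"; returns the picture (480x640x3 uint8, blue, green, red); there is no depth.
- r.camera_model(name): a dict with "fx", "fy", "cx", "cy" (pixels), "eye" and "rotation" of the camera in the world. Camera axes: x right, y down, z forward; pixel columns grow to the right and rows downward; lengths in mm; the calibration is good to about 2 mm. A picture is of the moment at which its call begins. camera_model takes no time and is no camera call.
- r.close_job(): hands the job in; it is judged then, once.
The state is a dict: "clock": time; "joints": joint angles; "joint_velocities": joint speeds; "tau": joint torques, N m; "ee_pos": TCP position; "orientation": TCP orientation; "force": force on the tool from outside, world axes, zero at the start; "wrist_torque": the same for the moment, N m; "width": opening from 0.0 (shut) to 1.0 (fully open); "gripper_force": force on a finger pad.
Only numpy, scipy, OpenCV 4.12 (cv2) and the standard library are available. Lean on these libraries where they do the work, as an engineer would, in place of code of your own. Each camera call takes 0.05 s, during which the arm holds its last target. There are 200 camera calls.

TASK

The cast stand on the bench is still in its transport lock. Pull the T-shaped knob up against its spring, turn it clockwise (seen from above) to the next notch, let it snap fully down there and let go. Take care not to force it: the stand is not fastened down and its head swivels, and neither the foot nor the head may be lifted or turned out of place, the plaster cast stays as it lies on its platform, and the other things on the bench are left alone.

Things in the scene. Friction and masses are not known exactly. Their poses are not given: they have to be found in the camera images.
- stand: Foot of the loose cast stand: grey disc of radius 85 mm, 20 mm high. Origin on the bench under the knob's vertical axis; z up. The whole stand weighs about 3 kg, held only by its weight. On the foot sits the head: a cream case 90 x 90 mm centred on the knob's axis, top at z = 70 mm, with an arm in +y that carries a round platform.
- collar (a point): Top centre of the steel collar (radius 18 mm) on the case, at (0, 0, 78) mm in the stand frame. The knob stem, radius 7 mm, rises out of it to the grip bar; the collar stays still.
- head_swivel (a joint): Turn of the head on the foot, rad, counterclockwise from above; starts at 0 and must stay near it (0.07 is too much). Only friction holds it: a twist of about 0.18 N m on the knob, once its tooth is caught in a notch or at a stop, turns the head with it.
- platform (a point): Centre of the top of the stand's round aluminium platform (radius 52 mm), at (0, 140, 52) mm in the stand's frame; the plaster cast lies on it between three jaws 10 mm high.
- knob_grip (a point): Centre of the knob's black grip bar, on the knob's axis, 112 mm above the bench when the knob is down. The bar is 60 mm long, 14 mm wide and 22 mm tall; its length runs along this point's x axis, its width along y, z up. Below the bar only the stem until the collar 23 mm lower.
- knob_lift (a joint): How far the knob is pulled up, m: 0 fully down in a notch, 0.010 at the rigid stop. Spring and weight pull it down with 7 N (down) to 11 N (stop). A hidden tooth, 7 mm deep in its notch, frees the knob to turn above 0.007. Between notches the freed knob rests on a smooth land at 0.007; over a notch it snaps down to 0 if free to slide in the fingers, and then turns no further.
- knob_turn (a joint): Turn of the knob, rad, clockwise seen from above; 0 in the transport notch, where it starts. The next notch is hidden in the case and differs from stand to stand: somewhere between 0.79 and 1.29, with only 0.05 of play either way. There are just these two notches; the turn ends at 1.6. Almost no torque is needed while the tooth is clear.
- cast: Cream plaster dental cast, round base of radius 34 mm, 27 mm tall, lying loose on the stand's platform. Origin at the centre of its underside. Must stay as it lies.
- spare_cast: Bystander: a like plaster cast on the bench, radius 34 mm, 27 mm tall. Origin at the centre of its underside.
- mixing_bowl: Bystander: black rubber mixing bowl, rim radius 55 mm, 60 mm tall. Origin at the centre of its underside.
- stain_jar: Bystander: amber jar, radius 24 mm, 60 mm tall. Origin at the centre of its underside.

How it is judged:
By the outcome, as a careful person would: the job done as asked, in the order asked, and still so for the second after the job is handed in, with the robot touching nothing.
It also fails if it takes over 45 s, if anything falls off the work surface, if the arm or the gripper's body presses on something with over 40 N, if the wrist force passes 120 N, or if a joint passes its speed limit or range.

## Working session

There is one attempt and no reset: what is moved stays moved. The work goes in short steps, Python scripts to look and compute and a shell command to move; the robot and the scene stay as the last step left them, time stands still between calls to the robot, and variables do not carry over. Pictures are saved under pics/ and viewed, at most 10 in all, crops included, and the job is handed in when it is done.

```bash
mkdir -p pics; ls; python3 - <<'E'
from bench import r
import cv2
for n in("scene","top"):
    cv2.imwrite(f"pics/{n}0.png",r.camera(n)); print(n,r.camera_model(n))
o=r.get_obs(); print(o, r.grip_depth)
E
```

```text
pics
scene {'fx': 489.95549594224514, 'fy': 489.95549594224514, 'cx': 326.22398205052787, 'cy': 243.25598483142247, 'eye': array([ 831.43751889, -517.24536662,  970.58540594]), 'rotation': array([ 0.91643887,  0.2748945 , -0.07628868, -0.28062937])}
top {'fx': 533.1033062823323, 'fy': 533.1033062823323, 'cx': 323.1446186244508, 'cy': 242.65303999886325, 'eye': array([3.83028872e+02, 1.64466113e-01, 1.20948584e+03]), 'rotation': array([-0.70068197,  0.70949905, -0.05348807,  0.05286674])}
{'clock': 0.1, 'joints': array([ 1.05499625,  0.39913878,  0.04503111,  1.53775044, -0.01868221,
        1.20691798, -0.0506981 ]), 'joint_velocities': array([ 0.00059685, -0.00225152,  0.00077497, -0.00377986, -0.002141  ,
       -0.00121224,  0.00108154]), 'tau': array([ 4.78984948e-03, -4.76260078e+01,  1.37065273e+00, -2.54947937e+01,
        1.18208182e-02,  4.99545102e-03,  3.62646148e-06]), 'ee_pos': array([ 262.93167825, -593.81911744,  230.35543657]), 'orientation': array([ 9.78349850e-01,  2.06955954e-01, -2.53079876e-04, -8.60319808e-04]), 'force': array([ 0.07663858, -0.33567881,  0.12095308]), 'wrist_torque': array([ 0.03818516, -0.02719795, -0.00655851]), 'gripper_force': 0.0, 'width': 1.0004278310217878} 18.700000000000003
```

View pics/scene0.png

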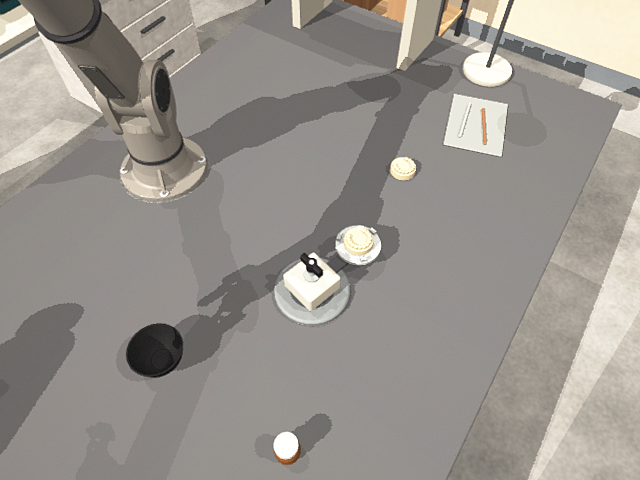

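View pics/top0.png

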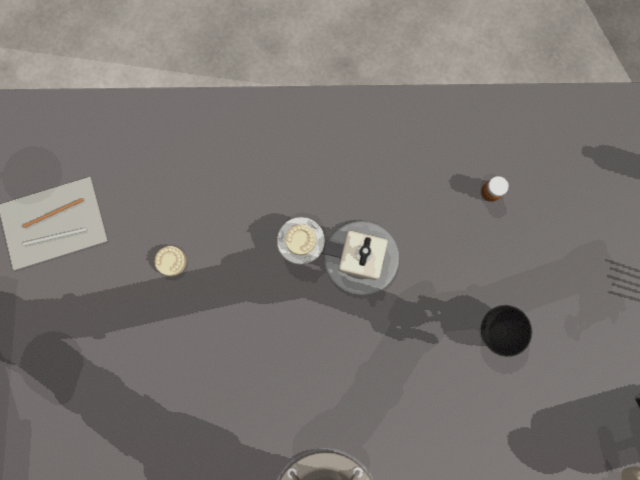

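Scene: knob at about (311,265), case around it, cast on platform at (358,242), bowl at (155,350), jar at (287,447). Top: knob at (365,251), foot (362,258), platform (300,240). The bar points roughly along image vertical, that is near world x.

```bash
cat > h.py <<'E'
from bench import r
import cv2, numpy as np
from scipy.spatial.transform import Rotation as R
def ray(n,uv,z):
    m=r.camera_model(n); d=R.from_quat(m["rotation"]).apply([(uv[0]-m["cx"])/m["fx"],(uv[1]-m["cy"])/m["fy"],1])
    e=np.array(m["eye"]); return (e+d*(z-e[2])/d[2])[:2]
def proj(n,p):
    m=r.camera_model(n); c=R.from_quat(m["rotation"]).inv().apply(np.array(p)-m["eye"])
    return np.array([m["cx"]+m["fx"]*c[0]/c[2], m["cy"]+m["fy"]*c[1]/c[2]])
E
python3 - <<'E'
from h import *
t=cv2.imread("pics/top0.png"); h=cv2.cvtColor(t,cv2.COLOR_BGR2HSV).astype(int)
def blob(mask,seed,tag,z,n="top"):
    k,l,s,c=cv2.connectedComponentsWithStats(mask.astype(np.uint8))
    i=min(range(1,k),key=lambda i:np.hypot(*(c[i]-seed))+(1e3 if s[i,4]<20 else 0))
    cnt=max(cv2.findContours((l==i).astype(np.uint8),0,2)[0],key=cv2.contourArea)
    box=cv2.boxPoints(cv2.minAreaRect(cnt)); w=np.array([ray(n,p,z) for p in box])
    e=[w[1]-w[0],w[2]-w[1]]; e=max(e,key=np.hypot.__call__ if 0 else (lambda v:np.hypot(*v)))
    print(n,tag,"area",s[i,4],"c",c[i].round(1),"ctr",w.mean(0).round(1),"sides",[np.hypot(*(w[1]-w[0])).round(1),np.hypot(*(w[2]-w[1])).round(1)],"ang",np.degrees(np.arctan2(e[1],e[0])).round(1), "centroid", ray(n,c[i],z).round(1))
    return l==i
g=t.max(2)
roi=np.zeros(g.shape,bool); roi[232:272,345:385]=1
for th in(40,60,80):blob((g<th)&roi,(365,251),f"bar{th}",123)
blob((g>150)&(t[...,2].astype(int)-t[...,0]>10)&roi.__or__(False),(362,255),"case",70)
for th in (100,):blob((g>th)&(np.indices(g.shape)[1]<330),(300,240),"plat",52)
s=cv2.imread("pics/scene0.png"); gs=s.max(2); roi=np.zeros(gs.shape,bool); roi[245:285,290:332]=1
for th in(40,60):blob((gs<th)&roi,(311,265),f"bar{th}",118,"scene")
a=cv2.resize(t[215:285,280:405],None,fx=6,fy=6,interpolation=2); b=cv2.resize(s[220:330,270:395],None,fx=5,fy=5,interpolation=2)
cv2.imwrite("pics/c1.png",a[:, :750]); cv2.imwrite("pics/c2.png",b)
E
```

```text
top bar40 area 1 c [365. 243.] ctr [546.  -88.1] sides [np.float64(0.0), np.float64(0.0)] ang 0.0 centroid [546.  -88.1]
top bar60 area 112 c [364.2 251.8] ctr [528.9 -86.9] sides [np.float64(54.4), np.float64(17.7)] ang -25.5 centroid [527.8 -85.9]
top bar80 area 141 c [364.4 251.5] ctr [529.5 -86.7] sides [np.float64(18.6), np.float64(54.0)] ang 178.5 centroid [528.5 -86.4]
top case area 1180 c [363.7 252.7] ctr [535.7 -90.9] sides [np.float64(84.6), np.float64(84.9)] ang 178.3 centroid [533.  -89.1]
top plat area 61 c [327.8 264.2] ctr [509.2 -10.8] sides [np.float64(6.6), np.float64(39.5)] ang 179.2 centroid [511.  -11.5]
scene bar40 area 67 c [312.2 269. ] ctr [534.4 -98.4] sides [np.float64(19.9), np.float64(53.8)] ang 0.7 centroid [ 540.4 -100.7]
scene bar60 area 184 c [311.2 265.1] ctr [531.9 -93.6] sides [np.float64(26.1), np.float64(65.0)] ang -28.2 centroid [533.5 -94.1]
```

View pics/c1.png

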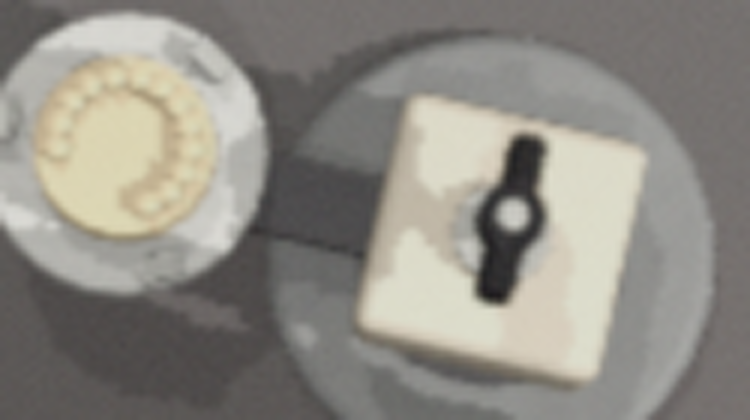

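View pics/c2.png

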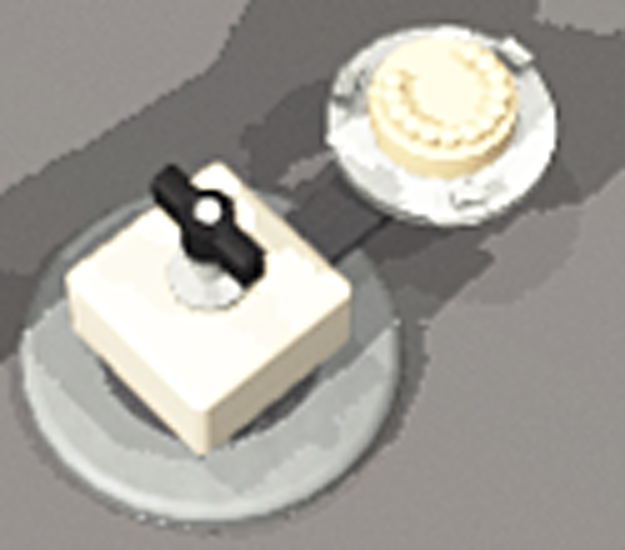

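Crops: the bar has ends at (527,135)/(492,302), hub centre (512,214) in the top crop; case corners (360,325), (408,97), (643,152). In the scene crop the hub is at (209,210).

```bash
python3 - <<'E'
from h import *
T=lambda p:(p[0]/6-.42+280,p[1]/6-.42+215); S=lambda p:(p[0]/5-.4+270,p[1]/5-.4+220)
a=lambda v:np.degrees(np.arctan2(v[1],v[0])).round(1)
e=[ray("top",T(p),123) for p in((492,302),(527,135))]; print("bar",e[0].round(1),e[1].round(1),"mid",(e[0]+e[1])/2,"ang",a(e[1]-e[0]))
c=[ray("top",T(p),70) for p in((360,325),(408,97),(643,152))]; print("case",a(c[1]-c[0]),a(c[1]-c[2])-90,"ctr",(c[0]+c[2])/2)
print("hub top",ray("top",T((512,214)),125),"scene",ray("scene",S((209,210)),125))
e=[ray("scene",S(p),123) for p in((258,250),(165,178))];print("scene bar ang",a(e[1]-e[0]),e)
print("foot ctr",ray("top",T((492,255)),20)," plat",ray("top",T((130,155)),52))
h=ray("top",T((512,214)),125);pl=ray("top",T((130,155)),52); print("plat dir",a(pl-h)-90,np.hypot(*(pl-h)))
E
```

```text
bar [500.7 -80. ] [558.3 -93.4] mid [529.53450407 -86.67078764] ang -13.1
case -12.8 -14.099999999999994 ctr [529.47735071 -88.04198366]
hub top [530.69398433 -87.37743504] scene [531.5701901 -90.5505634]
scene bar ang 171.6 [array([557.82922608, -94.25901192]), array([507.24777265, -86.78521406])]
foot ctr [529.58772303 -87.98618656]  plat [564.18736902  46.0949504 ]
plat dir -14.099999999999994 137.61062638344345
```

```bash
M='{"x":3.7,"y":-2.95}'; python3 -m crank '[{"x":3.7,"y":-2.95},{"x":3.7,"y":-2.95},{"x":3.7,"y":-2.95},{"x":3.7,"y":-2.95},{"x":3.7,"y":-2.95},{"x":3.7,"y":-2.95},{"x":3.7,"y":-2.95},{"x":3.7,"y":-2.95}]' 1
cat > st.py <<'E'
from h import *
import sys
o=r.get_obs(); m=R.from_quat(o["orientation"]).as_matrix(); p=o["ee_pos"]
tx=np.degrees(np.arctan2(m[1,0],m[0,0])); print("t",round(o["clock"],2),"p",p.round(1),"xang",tx.round(2),"zax",m[:,2].round(4),"j",o["joints"].round(2),"w",round(o["width"],4),"gf",round(o["gripper_force"],2),"F",o["force"].round(2),"T",o["wrist_torque"].round(3))
K=np.array([530.3,-88.0,93.3]); print("cm to knob in tool axes",(m.T@(K-p)/10).round(2),"twist to -13.4:",round(tx+13.4,2),"or",round(tx-166.6,2))
E
python3 st.py
```

```text
t 0.1 p [ 262.9 -593.8  230.4] xang 23.89 zax [-9.0e-04  1.6e-03 -1.0e+00] j [ 1.05  0.4   0.05  1.54 -0.02  1.21 -0.05] w 1.0004 gf 0.0 F [ 0.08 -0.34  0.12] T [ 0.038 -0.027 -0.007]
cm to knob in tool axes [ 44.93 -35.4   13.76] twist to -13.4: 37.29 or -142.71invalid input
```

```bash
python3 -m crank '[{"x":3.7,"y":-2.95,"z":0,"twist":0},{"x":3.7,"y":-2.95,"z":0,"twist":0},{"x":3.7,"y":-2.95,"z":0,"twist":0},{"x":3.7,"y":-2.95,"z":0,"twist":0},{"x":3.7,"y":-2.95,"z":0,"twist":0},{"x":3.7,"y":-2.95,"z":0,"twist":0},{"x":3.7,"y":-2.95,"z":0,"twist":0},{"x":3.7,"y":-2.95,"z":0,"twist":0}]' 1
python3 st.py
```

```text
clock: 0.9
ee_pos: [438.6, -256.8, 231.1]
orientation: [0.978, 0.207, -0.0, 0.0]
force: [1.4, -0.6, -0.7]
width: 1.001
gripper_force: 0.0
t 0.9 p [ 438.6 -256.8  231.1] xang 23.88 zax [-3.e-04 -1.e-04 -1.e+00] j [ 0.6   0.15 -0.17  1.87  0.03  1.13 -0.74] w 1.0013 gf 0.0 F [ 1.37 -0.58 -0.74] T [0.016 0.021 0.002]
cm to knob in tool axes [ 15.23 -11.72  13.78] twist to -13.4: 37.28 or -142.72
```

```bash
python3 -m crank '[{"x":3.81,"y":-2.93,"z":0,"twist":0},{"x":3.81,"y":-2.93,"z":0,"twist":0},{"x":3.81,"y":-2.93,"z":0,"twist":0},{"x":3.81,"y":-2.93,"z":0,"twist":0},{"x":0,"y":0,"z":0.5,"twist":-8.4},{"x":0,"y":0,"z":0.5,"twist":-8.4},{"x":0,"y":0,"z":0.5,"twist":-8.4},{"x":0,"y":0,"z":0.5,"twist":-8.4}]' 1 >/dev/null
python3 -m crank '[{"x":0,"y":0,"z":0.5,"twist":-8.4},{"x":0,"y":0,"z":0.5,"twist":-8.4},{"x":0,"y":0,"z":0.5,"twist":-8.4},{"x":0,"y":0,"z":0.5,"twist":-8.4},{"x":0,"y":0,"z":0,"twist":-8.4},{"x":0,"y":0,"z":0,"twist":-8.4},{"x":0,"y":0,"z":0,"twist":-8.4},{"x":0,"y":0,"z":0,"twist":-8.4}]' >/dev/null
python3 -m crank '[{"x":0,"y":0,"z":0,"twist":-8.4},{"x":0,"y":0,"z":0,"twist":-8.4},{"x":0,"y":0,"z":0,"twist":-8.4},{"x":0,"y":0,"z":0,"twist":-8.4},{"x":0,"y":0,"z":0,"twist":-8.4},{"x":0,"y":0,"z":0,"twist":0}]' >/dev/null
python3 st.py
```

```text
t 3.1 p [529.8 -89.9 190.9] xang 166.66 zax [-8.e-04  3.e-04 -1.e+00] j [ 0.65  0.29 -0.66  1.84  0.2   1.08  1.25] w 0.9978 gf 0.0 F [-0.13  0.18 -0.07] T [0.009 0.027 0.075]
cm to knob in tool axes [-0.01  0.2   9.76] twist to -13.4: 180.06 or 0.06
```

```bash
python3 -m crank '[{"x":0,"y":0.2,"z":2,"twist":0},{"x":0,"y":0,"z":2,"twist":0},{"x":0,"y":0,"z":2,"twist":0},{"x":0,"y":0,"z":2,"twist":0},{"x":0,"y":0,"z":1,"twist":0},{"x":0,"y":0,"z":0.6,"twist":0}]' 1 
python3 -m crank '[{"x":0,"y":0,"z":0,"twist":0},{"x":0,"y":0,"z":0,"twist":0},{"x":0,"y":0,"z":0,"twist":0},{"x":0,"y":0,"z":0,"twist":0}]' 0.3
python3 st.py; python3 - <<'E'
from h import *
s=r.camera("scene");t=r.camera("top")
cv2.imwrite("pics/d.png",np.hstack([cv2.resize(s[220:330,260:340],(400,550),interpolation=2),cv2.resize(t[215:285,335:386],(400,550),interpolation=2)]))
E
```

```text
clock: 3.7
ee_pos: [530.1, -87.9, 94.4]
orientation: [0.117, 0.993, 0.0, -0.001]
force: [-0.4, -0.0, 0.7]
width: 0.997
gripper_force: 0.0
clock: 4.1
ee_pos: [531.2, -88.0, 96.0]
orientation: [0.116, 0.993, -0.0, 0.001]
force: [0.3, -0.9, -0.1]
width: 0.334
gripper_force: 0.0
t 4.1 p [531.2 -88.   96. ] xang 166.67 zax [ 1.4e-03 -5.0e-04 -1.0e+00] j [ 0.59  0.4  -0.63  1.93  0.3   0.9   1.16] w 0.3337 gf 0.0 F [ 0.26 -0.86 -0.1 ] T [0.073 0.072 0.028]
cm to knob in tool axes [ 0.09 -0.02  0.27] twist to -13.4: 180.07 or 0.07
```

View pics/d.png

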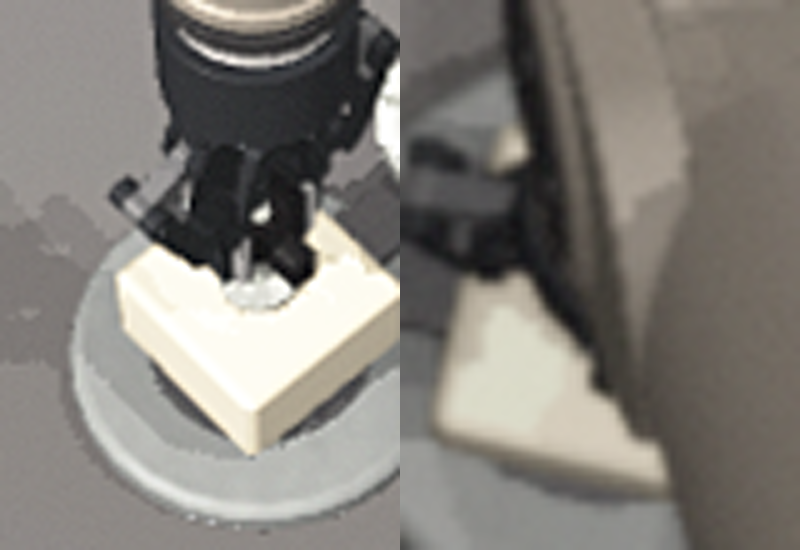

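The bar lies between the fingers, with the collar free below at (265,290). I'll close stepwise and watch the forces.

```bash
python3 -m crank '[{"x":0,"y":0,"z":0,"twist":0},{"x":0,"y":0,"z":0,"twist":0},{"x":0,"y":0,"z":0,"twist":0}]' 0.22 >/dev/null; python3 st.py
python3 -m crank '[{"x":0,"y":0,"z":0,"twist":0},{"x":0,"y":0,"z":0,"twist":0}]' 0.19 >/dev/null; python3 st.py
```

```text
t 4.5 p [530.7 -87.9  95.4] xang 166.68 zax [ 1.e-04 -1.e-04 -1.e+00] j [ 0.59  0.4  -0.62  1.93  0.3   0.9   1.16] w 0.2182 gf 0.0 F [-0.02  0.34 -0.13] T [-0.033 -0.013  0.028]
cm to knob in tool axes [ 0.03 -0.01  0.21] twist to -13.4: 180.08 or 0.08
t 4.7 p [530.6 -87.9  95.3] xang 166.69 zax [-1.e-04 -1.e-04 -1.e+00] j [ 0.59  0.4  -0.62  1.93  0.3   0.9   1.16] w 0.1926 gf 0.0 F [-0.56 -0.97 -0.08] T [-0.03   0.002 -0.014]
cm to knob in tool axes [ 0.03 -0.01  0.2 ] twist to -13.4: 180.09 or 0.09
```

```bash
python3 -m crank '[{"x":0,"y":0,"z":0,"twist":0},{"x":0,"y":0,"z":0,"twist":0}]' 0.175 >/dev/null; python3 st.py
python3 -m crank '[{"x":0,"y":0,"z":0,"twist":0},{"x":0,"y":0,"z":0,"twist":0}]' 0.16 >/dev/null; python3 st.py
```

```text
t 4.9 p [530.6 -88.1  95.3] xang 166.68 zax [-0.e+00 -4.e-04 -1.e+00] j [ 0.59  0.4  -0.62  1.93  0.3   0.9   1.16] w 0.1727 gf 0.29 F [-0.93  0.26  0.11] T [-0.077 -0.002 -0.02 ]
cm to knob in tool axes [0.03 0.01 0.2 ] twist to -13.4: 180.08 or 0.08
t 5.1 p [530.6 -88.4  95.3] xang 166.67 zax [-0.e+00 -7.e-04 -1.e+00] j [ 0.59  0.4  -0.62  1.93  0.3   0.9   1.16] w 0.1608 gf 8.94 F [-0.35 -1.88  0.69] T [-0.341  0.109  0.009]
cm to knob in tool axes [0.04 0.04 0.2 ] twist to -13.4: 180.07 or 0.07
```

```bash
python3 -m crank '[{"x":0,"y":0,"z":0,"twist":0},{"x":0,"y":0,"z":0,"twist":0}]' 0.1 >/dev/null; python3 st.py
python3 -m crank '[{"x":0,"y":0,"z":-0.2,"twist":0},{"x":0,"y":0,"z":-0.2,"twist":0},{"x":0,"y":0,"z":0,"twist":0}]' >/dev/null; python3 st.py
```

```text
t 5.3 p [530.6 -88.4  95.4] xang 166.67 zax [-0.e+00 -8.e-04 -1.e+00] j [ 0.59  0.4  -0.62  1.93  0.3   0.9   1.16] w 0.1554 gf 58.56 F [ 0.44 -2.5   1.9 ] T [-0.501  0.12  -0.011]
cm to knob in tool axes [0.04 0.04 0.21] twist to -13.4: 180.07 or 0.07
t 5.6 p [530.4 -88.4  98.7] xang 166.67 zax [-2.e-04 -3.e-04 -1.e+00] j [ 0.6   0.4  -0.63  1.93  0.29  0.91  1.16] w 0.152 gf 58.43 F [ 2.6  -3.43 -8.37] T [-0.726 -0.633 -0.062]
cm to knob in tool axes [0.02 0.03 0.54] twist to -13.4: 180.07 or 0.07
```

```bash
python3 -m crank '[{"x":0,"y":0,"z":-0.2,"twist":0},{"x":0,"y":0,"z":-0.2,"twist":0},{"x":0,"y":0,"z":-0.1,"twist":0},{"x":0,"y":0,"z":0,"twist":0},{"x":0,"y":0,"z":0,"twist":0}]' >/dev/null; python3 st.py
```

```text
t 6.1 p [530.4 -88.3 104.1] xang 166.67 zax [-3.e-04 -5.e-04 -1.e+00] j [ 0.6   0.39 -0.63  1.92  0.29  0.92  1.17] w 0.152 gf 58.41 F [  3.12  -3.81 -11.32] T [-0.913 -0.712 -0.05 ]
cm to knob in tool axes [0.02 0.03 1.08] twist to -13.4: 180.07 or 0.07
```

```bash
python3 -m crank '[{"x":0,"y":0,"z":0,"twist":1.5},{"x":0,"y":0,"z":0,"twist":1.5},{"x":0,"y":0,"z":0,"twist":0}]' >/dev/null; python3 st.py
```

```text
t 6.4 p [530.4 -88.3 104.1] xang 163.65 zax [-3.e-04 -5.e-04 -1.e+00] j [ 0.59  0.39 -0.62  1.92  0.28  0.91  1.12] w 0.1542 gf 58.43 F [  3.34  -3.93 -10.23] T [-0.954 -0.665 -0.007]
cm to knob in tool axes [0.02 0.02 1.08] twist to -13.4: 177.05 or -2.95
```

```bash
python3 -m crank '[{"x":0,"y":0,"z":0,"twist":2},{"x":0,"y":0,"z":0,"twist":2},{"x":0,"y":0,"z":0,"twist":0}]' >/dev/null; python3 st.py
```

```text
t 6.7 p [530.4 -88.3 104.1] xang 159.64 zax [-3.e-04 -5.e-04 -1.e+00] j [ 0.58  0.39 -0.6   1.92  0.28  0.91  1.06] w 0.1505 gf 58.44 F [  2.68  -4.93 -10.59] T [-0.943 -0.753  0.04 ]
cm to knob in tool axes [0.02 0.02 1.08] twist to -13.4: 173.04 or -6.96
```

```bash
python3 -m crank '[{"x":0,"y":0,"z":0,"twist":5.5},{"x":0,"y":0,"z":0,"twist":5.5},{"x":0,"y":0,"z":0,"twist":5.5},{"x":0,"y":0,"z":0,"twist":5.5},{"x":0,"y":0,"z":0,"twist":5.5},{"x":0,"y":0,"z":0,"twist":5.5},{"x":0,"y":0,"z":0,"twist":0}]' >/dev/null; python3 st.py; python3 - <<'E'
from h import *
cv2.imwrite("pics/s40.png",cv2.resize(r.camera("scene")[220:330,260:395],None,fx=5,fy=5,interpolation=2))
E
```

```text
t 7.4 p [530.5 -88.2 104.1] xang 126.59 zax [-2.e-04 -6.e-04 -1.e+00] j [ 0.48  0.37 -0.48  1.93  0.22  0.9   0.53] w 0.1528 gf 58.48 F [  3.31  -4.34 -10.77] T [-1.032 -0.665 -0.035]
cm to knob in tool axes [0.03 0.   1.08] twist to -13.4: 139.99 or -40.01
```

View pics/s40.png

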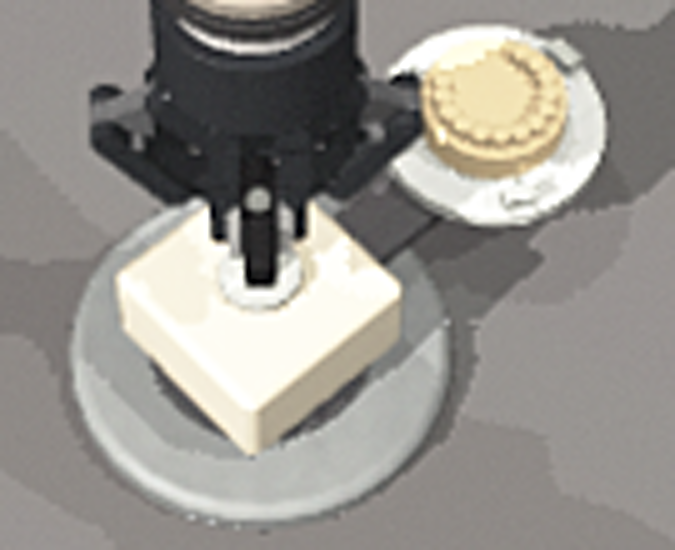

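Fingers hold the bar end-on to the scene camera; the hub's white dot is at crop (258,198), case undisturbed. Now loosen to let it ride on the land.

```bash
cat > dot.py <<'E'
from h import *
import sys
s=r.camera("scene"); g=s.min(2).astype(float)
for L in(0,.007): print("pred dot lift",L,proj("scene",[530.3,-88,125+L*1e3]).round(2),end=" ")
w=g[252:268,304:319].copy(); k,l,st,c=cv2.connectedComponentsWithStats((w>110).astype(np.uint8))
print("blobs",[(st[i,4],(c[i]+[304,252]).round(1).tolist()) for i in range(1,k)])
# case corner (front) : bright->grey along lower edges
m=((g>150)&(s[...,2].astype(int)-s[...,0]>12)).astype(np.uint8); m[:,:275]=0;m[:,345:]=0;m[:255]=0;m[330:]=0
y,x=np.nonzero(m); print("case bottom",x[y>=y.max()-1].mean().round(1),y.max(),"left",x.min(),y[x<=x.min()+1].mean().round(1),"right",x.max(),y[x>=x.max()-1].mean().round(1))
cv2.imwrite("pics/last.png",cv2.resize(s[235:305,275:350],None,fx=8,fy=8,interpolation=2))
E
python3 dot.py
python3 -m crank '[{"x":0,"y":0,"z":0,"twist":0},{"x":0,"y":0,"z":0,"twist":0},{"x":0,"y":0,"z":0.2,"twist":0},{"x":0,"y":0,"z":0.2,"twist":0}]' 0.185 >/dev/null; python3 st.py;python3 dot.py
```

```text
pred dot lift 0 [311.59 260.41] pred dot lift 0.007 [311.55 258.58] blobs [(np.int32(15), [311.4, 259.6]), (np.int32(18), [316.8, 264.1]), (np.int32(17), [306.1, 264.6])]
case bottom 309.7 310 left 283 278.6 right 339 277.5
t 7.9 p [530.9 -87.3 100.9] xang 126.71 zax [ 7.e-04  1.e-04 -1.e+00] j [ 0.48  0.37 -0.48  1.93  0.22  0.89  0.53] w 0.1868 gf 0.6 F [-0.47 -0.36  0.85] T [-0.136  0.253  0.006]
cm to knob in tool axes [-0.02 -0.09  0.76] twist to -13.4: 140.11 or -39.89
pred dot lift 0 [311.59 260.41] pred dot lift 0.007 [311.55 258.58] blobs [(np.int32(7), [314.6, 254.7]), (np.int32(16), [311.2, 260.4]), (np.int32(12), [317.5, 264.0]), (np.int32(15), [306.0, 265.0])]
case bottom 309.7 310 left 283 278.6 right 339 277.5
```

```bash
python3 -m crank '[{"x":0,"y":-0.09,"z":0,"twist":0},{"x":0,"y":0,"z":0,"twist":2},{"x":0,"y":0,"z":0,"twist":0},{"x":0,"y":0,"z":0,"twist":2},{"x":0,"y":0,"z":0,"twist":0}]' >/dev/null; python3 st.py;python3 dot.py
```

```text
t 8.45 p [530.2 -88.2 100.4] xang 122.73 zax [ 6.e-04  1.e-04 -1.e+00] j [ 0.47  0.37 -0.47  1.93  0.21  0.89  0.47] w 0.1842 gf 0.0 F [ 0.33  0.16 -0.34] T [ 0.05   0.018 -0.048]
cm to knob in tool axes [0.01 0.02 0.71] twist to -13.4: 136.13 or -43.87
pred dot lift 0 [311.59 260.41] pred dot lift 0.007 [311.55 258.58] blobs [(np.int32(1), [307.0, 253.0]), (np.int32(6), [314.7, 254.8]), (np.int32(19), [311.1, 260.1]), (np.int32(17), [305.1, 264.6]), (np.int32(16), [317.0, 264.5])]
case bottom 309.7 310 left 283 278.7 right 339 277.5
```

```bash
python3 -m crank '[{"x":0,"y":0,"z":0,"twist":1},{"x":0,"y":0,"z":0,"twist":1},{"x":0,"y":0,"z":0,"twist":0}]' >/dev/null; python3 st.py;python3 dot.py
```

```text
t 8.8 p [530.2 -88.3 100.4] xang 120.68 zax [ 6.e-04  1.e-04 -1.e+00] j [ 0.47  0.37 -0.46  1.93  0.21  0.89  0.43] w 0.1867 gf 0.4 F [ 0.57  0.34 -0.52] T [ 0.1   -0.142  0.029]
cm to knob in tool axes [0.02 0.03 0.71] twist to -13.4: 134.08 or -45.92
pred dot lift 0 [311.59 260.41] pred dot lift 0.007 [311.55 258.58] blobs [(np.int32(1), [307.0, 253.0]), (np.int32(1), [315.0, 255.0]), (np.int32(19), [311.1, 260.1]), (np.int32(17), [305.1, 264.6]), (np.int32(15), [316.9, 264.9])]
case bottom 309.7 310 left 283 278.7 right 339 277.7
```

```bash
python3 -m crank '[{"x":0,"y":0,"z":0,"twist":1.5},{"x":0,"y":0,"z":0,"twist":1.5},{"x":0,"y":0,"z":0,"twist":0}]' >/dev/null; python3 st.py;python3 dot.py
```

```text
t 9.15 p [530.1 -88.2 100.3] xang 117.65 zax [ 4.e-04  1.e-04 -1.e+00] j [ 0.46  0.37 -0.45  1.93  0.2   0.89  0.39] w 0.1848 gf 0.82 F [ 1.29  1.15 -0.69] T [ 0.252 -0.241  0.05 ]
cm to knob in tool axes [0.01 0.03 0.7 ] twist to -13.4: 131.05 or -48.95
pred dot lift 0 [311.59 260.41] pred dot lift 0.007 [311.55 258.58] blobs [(np.int32(18), [311.1, 260.3]), (np.int32(13), [304.6, 264.3]), (np.int32(12), [316.2, 264.9])]
case bottom 309.7 310 left 283 278.7 right 339 277.5
```

```bash
python3 -m crank '[{"x":0,"y":0,"z":0,"twist":1},{"x":0,"y":0,"z":0,"twist":1},{"x":0,"y":0,"z":0,"twist":0}]' >/dev/null; python3 st.py;python3 dot.py
```

```text
t 9.5 p [530.2 -88.2 100.3] xang 115.67 zax [ 7.e-04  1.e-04 -1.e+00] j [ 0.45  0.37 -0.44  1.93  0.2   0.89  0.35] w 0.1845 gf 2.24 F [ 3.01  1.88 -1.22] T [ 0.404 -0.402  0.105]
cm to knob in tool axes [0.01 0.02 0.7 ] twist to -13.4: 129.07 or -50.93
pred dot lift 0 [311.59 260.41] pred dot lift 0.007 [311.55 258.58] blobs [(np.int32(1), [308.0, 253.0]), (np.int32(17), [311.1, 260.4]), (np.int32(13), [304.5, 264.2]), (np.int32(13), [316.0, 265.0])]
case bottom 309.7 310 left 283 278.6 right 339 277.7
```

View pics/last.png

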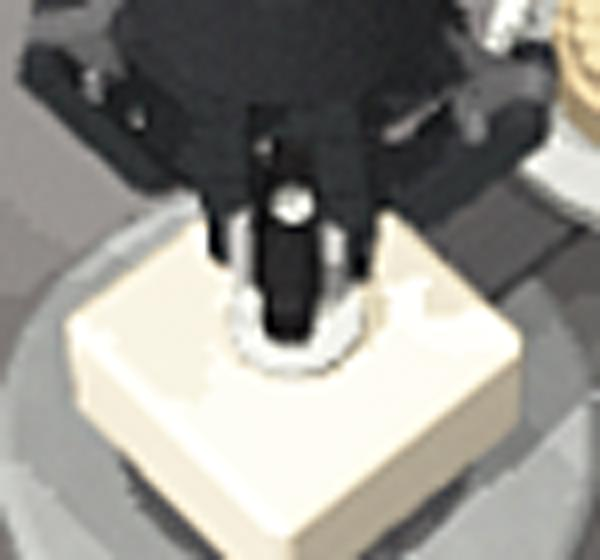

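The bar end is at crop (293,335), the dot at (293,205). The bar still looks end-on, although the tool has turned 11°. I'll measure the bar's turn and lift, comparing with the earlier pictures.

```bash
cat > bar.py <<'E'
from h import *
def bar(s,tag):
    g=s.max(2).astype(float); out=[]
    for v in range(268,277):   # sub-pixel dark-weighted centre across the bar below the hub
        row=g[v,300:324]; w=np.clip(110-row,0,None)
        out.append((v,(w*np.arange(300,324)).sum()/max(w.sum(),1),w.sum()/90))
    print(tag,[f"{v}:{c:.1f}/{n:.1f}" for v,c,n in out])
    w=np.clip(s.min(2)[254:266,307:316].astype(float)-90,0,None); w[w<30]=0
    Y,X=np.mgrid[254:266,307:316]; print("  dot",(w*X).sum()/w.sum(),(w*Y).sum()/w.sum())
if __name__=="__main__":
    bar(cv2.imread("pics/scene0.png"),"start")
    s=cv2.imread("pics/s40.png"); f=cv2.resize(s,(135,110),interpolation=cv2.INTER_AREA); F=np.full((480,640,3),255,np.uint8);F[220:330,260:395]=f; bar(F,"s40")
    n=r.camera("scene");cv2.imwrite("pics/now.png",n);bar(n,"now")
    for t in(36,40,44,48,52):
        th=np.radians(-13.4-t); print(t,[(proj("scene",[530.3+sg*30*np.cos(th),-88+sg*30*np.sin(th),z])-proj("scene",[530.3,-88,125+z-123])).round(1).tolist() for sg in(1,) for z in(123,130)])
    r.get_obs(); 
E
python3 bar.py; python3 st.py
```

```text
start ['268:312.8/10.2', '269:313.3/10.7', '270:313.9/11.5', '271:314.3/10.7', '272:316.6/8.2', '273:318.0/7.3', '274:318.7/6.6', '275:318.9/4.6', '276:318.7/2.3']
  dot 311.7997820757287 258.0321438300191
s40 ['268:311.5/5.9', '269:311.5/5.9', '270:311.5/5.6', '271:311.6/4.8', '272:311.6/4.7', '273:311.6/5.0', '274:311.6/5.6', '275:311.6/5.8', '276:311.6/5.1']
  dot 310.0688468158348 260.5981067125646
now ['268:312.8/9.2', '269:312.2/8.8', '270:310.7/6.8', '271:311.2/6.0', '272:310.9/5.1', '273:310.7/4.7', '274:310.4/5.4', '275:310.4/5.7', '276:310.5/5.5']
  dot 311.50519978106183 260.6836343732895
36 [[1.7, 13.2], [1.7, 13.3]]
40 [[0.7, 13.3], [0.7, 13.3]]
44 [[-0.4, 13.3], [-0.4, 13.3]]
48 [[-1.4, 13.2], [-1.4, 13.3]]
52 [[-2.5, 13.1], [-2.5, 13.2]]
t 9.6 p [530.2 -88.2 100.3] xang 115.7 zax [ 6.e-04  1.e-04 -1.e+00] j [ 0.45  0.37 -0.45  1.93  0.2   0.89  0.35] w 0.1893 gf 2.21 F [ 2.32  1.36 -1.54] T [ 0.462 -0.44   0.043]
cm to knob in tool axes [0.01 0.02 0.7 ] twist to -13.4: 129.1 or -50.9
```

```bash
cat >> bar.py <<'E'
def tip(s):
    g=s.max(2).astype(float); c=[]
    for v in range(272,277):
        w=np.clip(110-g[v,300:324],0,None); c.append((w*np.arange(300,324)).sum()/max(w.sum(),1))
    col=g[270:290,int(round(np.mean(c)))]; b=270+np.interp(110,col[np.argmin(col):],np.arange(np.argmin(col),20))
    return np.mean(c).round(2),b.round(2)
E
cat > chk.py <<'E'
from bar import *
import subprocess
s=r.camera("scene"); g=s.min(2)
k,l,st,c=cv2.connectedComponentsWithStats((g[252:268,306:317]>110).astype(np.uint8))
d=[(c[i]+[306,252]).round(2).tolist() for i in range(1,k) if 8<=st[i,4]<=40]
o=r.get_obs(); print("tip",tip(s),"dots",d)
cv2.imwrite("pics/last.png",cv2.resize(s[235:305,275:350],None,fx=8,fy=8,interpolation=2))
E
python3 -c "
from bar import *
print(tip(cv2.imread('pics/now.png')))"
python3 -m crank '[{"x":0,"y":0,"z":0,"twist":1},{"x":0,"y":0,"z":0,"twist":1},{"x":0,"y":0,"z":0,"twist":0},{"x":0,"y":0,"z":0,"twist":0}]' >/dev/null; python3 st.py;python3 chk.py
```

```text
(np.float64(310.6), np.float64(277.33))
t 10.0 p [530.  -88.4 100.2] xang 113.69 zax [ 2.e-04  0.e+00 -1.e+00] j [ 0.45  0.37 -0.44  1.93  0.2   0.88  0.32] w 0.1906 gf 1.64 F [ 2.8   1.21 -3.39] T [ 0.435 -0.538  0.022]
cm to knob in tool axes [0.02 0.05 0.69] twist to -13.4: 127.09 or -52.91
tip (np.float64(309.86), np.float64(277.42)) dots [[311.12, 260.41], [315.5, 265.0]]
```

```bash
python3 -m crank '[{"x":0,"y":0.03,"z":0,"twist":0},{"x":0,"y":0,"z":0,"twist":1},{"x":0,"y":0,"z":0,"twist":1},{"x":0,"y":0,"z":0,"twist":0}]' 0.2 >/dev/null; python3 st.py;python3 chk.py
```

```text
t 10.45 p [530.  -88.5 100.3] xang 111.65 zax [-4.e-04 -4.e-04 -1.e+00] j [ 0.44  0.36 -0.43  1.93  0.19  0.88  0.29] w 0.2024 gf 0.59 F [ 0.39  1.35 -0.82] T [ 0.246 -0.114  0.065]
cm to knob in tool axes [0.03 0.05 0.7 ] twist to -13.4: 125.05 or -54.95
tip (np.float64(309.83), np.float64(277.4)) dots [[311.12, 260.41], [315.5, 265.5]]
```

```bash
python3 -m crank '[{"x":0,"y":0,"z":0,"twist":1},{"x":0,"y":0,"z":0,"twist":1},{"x":0,"y":0,"z":0,"twist":0}]' >/dev/null; python3 st.py;python3 chk.py
```

```text
t 10.8 p [530.2 -88.2 100.3] xang 109.67 zax [ 1.e-04 -0.e+00 -1.e+00] j [ 0.43  0.36 -0.42  1.93  0.19  0.88  0.26] w 0.1999 gf 0.79 F [ 1.63  1.82 -0.31] T [ 0.374 -0.168  0.042]
cm to knob in tool axes [0.02 0.01 0.7 ] twist to -13.4: 123.07 or -56.93
tip (np.float64(309.84), np.float64(277.41)) dots [[311.0, 260.33], [315.5, 265.5]]
```

```bash
python3 -m crank '[{"x":0,"y":0,"z":0,"twist":1},{"x":0,"y":0,"z":0,"twist":1},{"x":0,"y":0,"z":0,"twist":0}]' >/dev/null; python3 st.py;python3 chk.py
```

```text
t 11.15 p [530.  -88.9 100.3] xang 107.63 zax [-3.e-04 -8.e-04 -1.e+00] j [ 0.43  0.36 -0.42  1.93  0.19  0.88  0.23] w 0.2047 gf 0.29 F [0.67 0.05 0.03] T [ 0.113 -0.081  0.021]
cm to knob in tool axes [0.08 0.05 0.7 ] twist to -13.4: 121.03 or -58.97
tip (np.float64(309.16), np.float64(278.76)) dots [[309.0, 254.82], [311.25, 261.85], [315.09, 265.64]]
```

```bash
python3 -m crank '[{"x":0,"y":0,"z":0,"twist":1},{"x":0,"y":0,"z":0,"twist":1},{"x":0,"y":0,"z":0,"twist":0}]' >/dev/null; python3 st.py;python3 chk.py
```

```text
t 11.5 p [530.1 -88.6 100.3] xang 105.64 zax [-0.e+00 -5.e-04 -1.e+00] j [ 0.42  0.36 -0.41  1.93  0.18  0.88  0.19] w 0.1998 gf 0.22 F [ 1.15 -0.23 -0.38] T [-0.02  -0.075  0.018]
cm to knob in tool axes [0.06 0.03 0.7 ] twist to -13.4: 119.04 or -60.96
tip (np.float64(309.18), np.float64(278.71)) dots [[309.38, 254.62], [311.25, 261.85], [315.0, 265.8]]
```

The dot fell from 260.3 to 261.85 and the tip from 277.4 to 278.75, so the knob snapped down, with low torque. Back off, open and rise.

```bash
python3 -m crank '[{"x":0,"y":0.03,"z":0,"twist":-4},{"x":0,"y":0,"z":0,"twist":-4},{"x":0,"y":0,"z":0,"twist":0},{"x":0,"y":0,"z":0,"twist":0},{"x":0,"y":0,"z":0,"twist":0},{"x":0,"y":0,"z":0,"twist":0}]' 0.7 >/dev/null; python3 st.py;python3 chk.py
python3 -m crank '[{"x":0,"y":0,"z":-1,"twist":0},{"x":0,"y":0,"z":-2,"twist":0},{"x":0,"y":0,"z":-3,"twist":0},{"x":0,"y":0,"z":-4,"twist":0},{"x":0,"y":0,"z":-4,"twist":0},{"x":5,"y":0,"z":0,"twist":0},{"x":5,"y":0,"z":0,"twist":0},{"x":5,"y":0,"z":0,"twist":0}]' >/dev/null
python3 -m crank '[{"x":5,"y":0,"z":0,"twist":0},{"x":0,"y":0,"z":0,"twist":0}]' >/dev/null; python3 st.py; python3 - <<'E'
from h import *
s=r.camera("scene");t=r.camera("top")
cv2.imwrite("pics/e.png",np.hstack([cv2.resize(s[220:330,275:395],(480,440),interpolation=2),cv2.resize(t[215:285,335:385],(314,440),interpolation=2)])); cv2.imwrite("pics/etop.png",t)
E
```

```text
t 12.15 p [530.4 -88.3 100.3] xang 113.65 zax [-0.e+00 -2.e-04 -1.e+00] j [ 0.45  0.37 -0.44  1.93  0.2   0.89  0.32] w 0.6995 gf 0.0 F [ 0.24 -0.59  0.33] T [ 0.013 -0.036 -0.014]
cm to knob in tool axes [ 0.03 -0.    0.7 ] twist to -13.4: 127.05 or -52.95
tip (np.float64(309.22), np.float64(278.72)) dots [[307.63, 255.73], [311.14, 261.81]]
t 13.2 p [447.3 102.2 241.7] xang 114.37 zax [ 0.0012  0.0018 -1.    ] j [ 0.28  0.07 -0.62  1.94  0.04  1.14  0.07] w 0.6982 gf 0.0 F [ 0.78  0.27 -0.17] T [ 0.018 -0.039  0.029]
cm to knob in tool axes [-20.77  -0.32  14.81] twist to -13.4: 127.77 or -52.23
```

View pics/e.png

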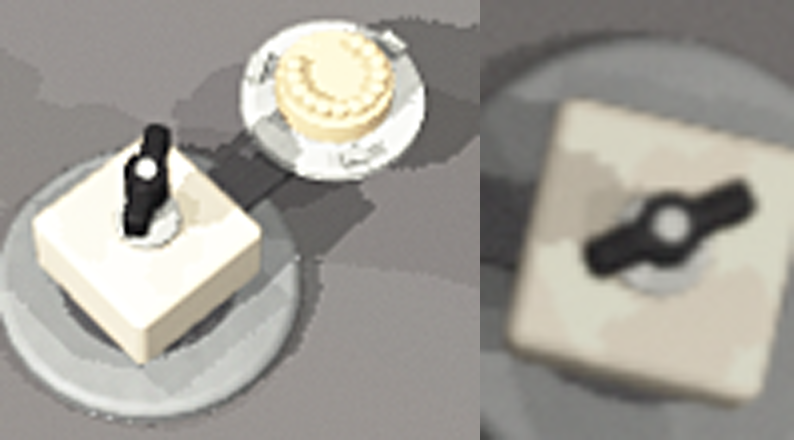

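The knob sits turned about 55°, the case and cast look unmoved. A last numeric comparison with the start picture before handing in.

```bash
python3 - <<'E'
from h import *
n=r.camera("scene")
for s in(cv2.imread("pics/scene0.png"),n):
    k,l,st,c=cv2.connectedComponentsWithStats((s.min(2)[255:268,306:317]>110).astype(np.uint8)); print("dots",[(c[i]+[306,255]).round(2).tolist() for i in range(1,k) if 8<=st[i,4]<=40])
a=cv2.imread("pics/scene0.png").astype(int); d=np.abs(a-n).max(2)
print("diff near case lower/platform/foot:",[(d[y0:y1,x0:x1]>40).sum() for x0,x1,y0,y1 in((275,350,285,325),(335,385,220,265))])
e=cv2.imread("pics/etop.png");T=lambda x,y:(335+x*50/314-.42,215+y*70/440-.42)
p=[ray("top",T(*q),123) for q in((108,265),(268,195))]; v=p[1]-p[0]; print("bar ang",np.degrees(np.arctan2(v[1],v[0])))
E
```

```text
dots [[312.57, 256.27], [311.04, 261.61]]
dots [[307.45, 256.85], [311.08, 261.5]]
diff near case lower/platform/foot: [np.int64(1), np.int64(276)]
bar ang -67.02551198216932
```

```bash
python3 - <<'E'
from h import *
n=r.camera("scene")
G=[cv2.cvtColor(s,cv2.COLOR_BGR2HSV) for s in(cv2.imread("pics/scene0.png"),n)]
for h in G:
    m=cv2.inRange(h[220:268,332:386],(10,35,90),(35,255,255)); M=cv2.moments(m,True); print(M["m00"],M["m10"]/M["m00"]+332,M["m01"]/M["m00"]+220)
    sub=cv2.Canny(h[220:268,332:386,2],60,150)
a,b=[cv2.Laplacian(h[222:262,338:382,2].astype(np.float32),-1) for h in G]
print(cv2.phaseCorrelate(a,b))
E
```

```text
336.0 358.4940476190476 243.82738095238096
433.0 358.3903002309469 242.11547344110855
((0.43014205821605245, -0.05394224716705409), 0.9450852119922638)
```

```bash
python3 -c "
from bench import r
print(r.close_job())"
```

```text
the job is handed in; nothing more can be done
None
```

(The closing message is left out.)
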